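# Hold an angle bracket home in the squareness gauge

### The arm

A 7-joint arm with a two-finger parallel gripper is mounted at the origin on the work surface. World frame = base frame: x ahead of the robot, y to its left, z up, the work surface at z = 0. Lengths are in m, angles in rad, forces in N, time in s.
With the tool pointing down it reaches from about 0.425 to 0.875 m from the base axis. Payload 9.9 kg.
Tool frame: the origin (TCP) lies midway between the tips of the shut fingers; the grasp point (between the pads) lies 19 mm behind it; z points along the fingers, y is the line along which they close (so a half turn about z gives the same grasp; the last joint's range is limited). The gripper opens to 85 mm and grips with 20 to 120 N. Pads are 22 mm wide; open, the fingers measure 114 mm over their backs; the gripper's body (76 mm by 85 mm) begins 54 mm behind the grasp point. The pads swing forward as they close: fully open they stand 13 mm farther back than shut.
Start: joints at [-1.428, 0.576, 0.025, 1.437, -0.015, 1.129, -0.057], TCP at [0.152, 0.658, 0.231] pointing down, gripper open.
Joint ranges: [-2.76, 2.76], [-0.34, 2.15], [-1.52, 1.57], [0.19, 2.46], [-1.09, 4.23], [0.17, 1.99], [-2.82, 2.82]. Speed limits (rad/s): [2.22, 2.22, 3.01, 3.01, 3.14, 3.14, 3.14].

### API

Orientations are given as a unit quaternion [x, y, z, w].
In Python, from bench import observe, get_image, camera_info, hand_in, recognise gives the robot as it stands.
- The arm moves only by the shell command python3 -m handwheel 'ROWS' [FORCE]. ROWS is JSON, a list of rows, each a list of 5 numbers: the opening, from -1 (shut) to 1 (fully open), then the shift along the tool's x, y, z as a fraction of full scale, then the turn about the tool's z as a fraction of full scale. A call has 1 to 12 rows; each row shifts and turns the commanded pose from where the row before left it, along the tool's axes as they then stand; what a row does not reach is not made up. Full scale, the value 1, is 20 cm for a shift and 4 degrees for a turn. A row lasts 1/10 s, in which the tool goes at most 50 mm and 8.59 degrees, less where a joint would pass 70% of its speed; a pose out of reach is approached as far as the arm can. A call with a number of a shift or a turn outside -1 to 1 is refused whole. A call with a gripper value outside its range is refused whole. The fingers move at their own pace and stop on an object; FORCE is the grip in N (left out, the last holds). Time passes only in rows, so rows that do not move let the fingers close. It gives the time, the measured TCP pose, the force, the opening and the grip force at its end, in the units of the state.
- observe(): the state, without advancing time (a new reading comes with each control period).
- get_image(name): name is "scene" or "side" or "wrist"; returns the picture (420x560x3 uint8, red, green, blue); there is no depth.
- camera_info(name): a dict with "fx", "fy", "cx", "cy" (pixels), "eye" and "orientation" of the camera in the world. Camera axes: x right, y down, z forward; pixel columns grow to the right and rows downward; lengths in m; the calibration is good to about 2 mm. A picture is of the moment at which its call begins: read the wrist's pose just before it. camera_info takes no time and is no camera call; for the wrist camera it gives the pose at the moment of the call.
- hand_in(): hands the job in; it is judged then, once.
Trained networks look in the newest picture that a camera, given by its name, has taken for a name from the list of things; names that differ only in an ending like _2 or _b are one class to them, and where a whole thing is asked for, a point or a joint stands for the part that bears it (a point fixed in the world has none). Each returns a list of dicts, best first, with "conf" (0 to 1); they miss things now and then, are a little off and sometimes report something else, mostly with a low value. They report only what shows in the picture. A call takes as long as a camera call. They do not tell look-alikes from the thing itself.
- recognise(target, camera): "position" ([x, y, z] in m, in world coordinates, good to about 4 mm: the middle of the surface that is visible of it).
The state is a dict: "time_s": time; "joint_positions": joint angles; "dq": joint speeds; "joint_efforts": joint torques, N m; "eef_pos": TCP position; "tcp_rot": TCP orientation; "force": force on the tool from outside, world axes, zero at the start; "moment": the same for the moment, N m; "width": opening from 0.0 (shut) to 1.0 (fully open); "finger_force": force on a finger pad.
Only numpy, scipy, OpenCV 4.12 (cv2) and the standard library are available. Lean on these libraries where they do the work, as an engineer would, in place of code of your own. Each camera call takes 0.05 s, during which the arm holds its last target. There are 200 camera calls.

### The job

Swing the ring-light magnifier clear of the squareness gauge, and stand the aluminium angle bracket from the blue mat foot down on the black gauge bed, the flat back of its upright towards the fence and centred on the gauge's plunger. Then press it home with one diagonal push (the inside corner takes it well), against fence and bed together, square and with the plunger pushed in, and finish while still holding it there with a firm fingertip push, about 10 N on the fence and 10 N on the bed, so that the indicator can be read. Do not let go, never push with more than 60 N, do not knock the indicator, and leave the other things on the bench where they are.

Things in the scene. Friction and masses are not known exactly. Their poses are not given: they have to be found in the camera images.
- lens_arm (a joint): Angle of the magnifier arm about its upright pillar, rad. 0: parallel to the fence, reaching over the bed towards the fence's -y end; it grows as the arm swings clockwise seen from above, towards the robot and off the bed. Starts 0.05 to 0.4, lens over the bed; from 1.3 wholly clear of the bed; stop at 1.8. Stays where it is left (friction 0.2 N m, about 2 N at the knob)
- lens_hinge (a point): Point on the vertical axis of the arm's pivot, at the height of the arm's centre line (182 mm above the bench). Grey hub 32 mm across, reaching 25 mm above this point, on an 18 mm pillar
- lens_knob (a point): Centre of the top of the black round knob standing on the magnifier arm, 122 mm from the pivot axis; 24 mm in diameter, 34 mm tall, top 225 mm above the bench: push it sideways or pinch it from above. Below it a 14 mm tube and a 22 mm wide grey block
- lens_centre (a point): Centre of the magnifier lens, 200 mm from the pivot axis: white ring 110 mm across and 20 mm high (172 to 192 mm above the bench) with a glass in it
- bracket: Workpiece: loose aluminium angle bracket, 0.18 to 0.32 kg. Foot 70 (x) by 70 (y) by 12 mm; upright 10 mm thick (x +25 to +35 mm), 70 wide, top 58 mm above the underside. Origin: centre of the foot's underside; +x points out of the flat back that goes to the fence, z up. Inside corner at x +25, z +12 mm. Starts foot down on the 3 mm blue mat, turned up to 0.7 rad. Pushed high, it tips
- bed: Black granite bed of the gauge, fixed, 240 (x) by 180 (y) mm, its top 26 mm above the bench. Origin on the top face directly below the fence's front face at its middle; the free area for the part runs from the fence 140 mm towards -x (towards the robot). Axes as the fence's
- fence: Ground steel fence fixed on the bed, 130 long (y), 16 thick, 28 mm high. Origin: middle of its front face, at bed height; x points into the fence (away from the robot), y along it, z up. The bracket is home with its origin at x -35, y 0, z 0 mm and axes parallel to these. The gauge stands turned up to 0.15 rad
- indicator: Digital indicator with its post and clamp behind the fence, fixed; origin as the fence's. Round body 58 mm across centred 84 mm behind the fence face, top 58 mm above the bed; a stem 8 mm thick, 44 mm above the bed, comes forward to 14 mm behind the fence face. Must not be knocked
- plunger (a joint): Travel of the indicator's spring plunger, m: 0 free (its tip stands 4 mm out in front of the fence face), 0.004 with a part home against the fence, end of travel 0.010. Its spring pushes a part back with about 0.6 to 0.9 N
- plunger_tip (a point): Tip of the plunger, a 6 mm ball end, 44 mm above the bed and over the middle of the fence, pointing towards the part (-x of the fence)
- master: Bystander: polished steel master cylinder (setting square), 54 mm across, 85 mm tall, 1.5 kg, standing on the blue mat; it and the bracket may have changed places. Origin at the centre of its underside
- bottle: Bystander: clear bottle with red cap, 60 mm across, 150 mm tall, origin at the centre of its underside
- caliper: Bystander: digital caliper lying flat, 236 mm long, origin under its middle
- micrometer: Bystander: micrometer lying flat, about 125 mm long, origin on the bench under its spindle
- driver: Bystander: screwdriver lying, 170 mm long, origin under its middle
- bin: Bystander: yellow open bin 130 by 170 by 50 mm holding three white turned parts, origin at the centre of its underside
Mind the look-alikes: they are no part of the job. Leave any green look-alike of the bracket alone.

How it is judged:
On the way:
1. the magnifier is swung clear of the gauge bed (value of joint lens_arm above 1.2 rad), for 0.2 s.
At the end, for the whole second after the job is handed in: Arm joint over 1.2 rad; bracket upright on the bed (2 mm, 0.04 rad), back within 2.5 mm of the fence and parallel (0.04 rad), within 20 mm of the plunger's centre, plunger in over 2.5 mm; still; fingers push it over 4 N, it presses the fence over 4 N and the bed over 6 N (value of joint lens_arm above 1.2 rad and x of bracket in the frame of fence between -0.0375 and -0.032 m and y of bracket in the frame of fence between -0.02 and 0.02 m and z of bracket in the frame of fence between -0.002 and 0.002 m and angle between bracket's own z axis and vertical below 0.04 rad and angle between the x axis of bracket and the x axis of fence, either way round below 0.04 rad and value of joint plunger above 0.0025 m and contact force between bracket and fence above 4 N and contact force between bracket and bed above 6 N and contact force between the fingers and bracket above 4 N and linear speed of bracket below 0.02 m/s); the arm keeps its last pose, push and grip.
It fails at once if a bystander is shifted more than 20 mm (distance of any of master, bottle, caliper, micrometer, driver, bin from where it was at the start of the episode above 0.02 m).
It fails at once if the bracket is pushed on the fence or the bed with more than 60 N (contact force between bracket and fence above 60 N or contact force between bracket and bed above 60 N).
It fails at once if the robot knocks the indicator (more than 8 N) (contact force between any of the fingers, the arm and indicator above 8 N).
It also fails if it takes over 66 s, if anything falls off the work surface, if the arm or the gripper's body presses on something with over 40 N, if the wrist force passes 120 N, or if a joint passes its speed limit or range.

## Working session

There is one attempt and no reset: what is moved stays moved. The work goes in short steps, Python scripts to look and compute and a shell command to move; the robot and the scene stay as the last step left them, time stands still between calls to the robot, and variables do not carry over. Pictures are saved under pics/ and viewed, at most 10 in all, crops included, and the job is handed in when it is done.

```bash
mkdir -p pics; cat > h.py <<'E'
import numpy as np, cv2, json
from scipy.spatial.transform import Rotation as R
from bench import observe, get_image, camera_info, recognise
def save(c,n): 
    im=get_image(c); cv2.imwrite('pics/'+n,im[:,:,::-1]); return im
def ray(c,px,z):
    i=camera_info(c); d=R.from_quat(i['orientation']).apply([(px[0]-i['cx'])/i['fx'],(px[1]-i['cy'])/i['fy'],1]); e=np.array(i['eye'])
    return e+d*(z-e[2])/d[2]
def proj(c,p):
    i=camera_info(c); q=R.from_quat(i['orientation']).inv().apply(np.array(p)-i['eye']); return np.round([i['fx']*q[0]/q[2]+i['cx'],i['fy']*q[1]/q[2]+i['cy']],1)
E
python3 - <<'E'
from h import *
s=observe(); print(s['time_s'],s['eef_pos'],s['tcp_rot'],R.from_quat(s['tcp_rot']).as_matrix().round(2).tolist(),s['width'])
a=save('scene','s0.png'); b=save('side','d0.png')
for c in('scene','side'):
    print(c,camera_info(c))
    for t in ['lens_hinge','lens_knob','lens_centre','bracket','bed','fence','plunger_tip','indicator','master']:
        print(t,[(round(r['conf'],2),np.round(r['position'],3).tolist(),proj(c,r['position']).tolist()) for r in recognise(t,c)[:3]])
E
```

```text
0.0 [0.15166786 0.65724865 0.23044006] [ 1.13121289e-01  9.93580821e-01 -8.50666694e-04 -4.58435517e-05] [[-0.97, 0.22, -0.0], [0.22, 0.97, -0.0], [-0.0, -0.0, -1.0]] 1.0032280796128654
scene {'fx': 488.76169330918384, 'fy': 488.76169330918384, 'cx': 275.97014614920926, 'cy': 207.94513176597144, 'eye': array([ 1.27950618, -0.73987011,  1.11387097]), 'orientation': array([ 0.84396548,  0.36171573, -0.14848547, -0.3672003 ])}
lens_hinge [(0.67, [0.6, 0.039, 0.188], [302.3, 196.4]), (0.64, [0.542, -0.02, 0.027], [272.5, 235.1]), (0.4, [0.652, 0.006, 0.08], [305.5, 238.3])]
lens_knob [(0.83, [0.602, 0.039, 0.19], [303.0, 196.3])]
lens_centre [(0.57, [0.604, 0.039, 0.188], [303.5, 197.3]), (0.41, [0.541, -0.022, 0.025], [271.7, 235.6])]
bracket [(0.94, [0.509, -0.497, 0.021], [131.2, 321.0]), (0.82, [0.688, -0.252, 0.017], [247.6, 309.9]), (0.77, [0.314, -0.28, 0.01], [159.4, 241.7])]
bed []
fence [(0.76, [0.584, -0.012, 0.056], [284.5, 234.6])]
plunger_tip []
indicator [(0.85, [0.651, 0.007, 0.08], [305.6, 237.9])]
master [(0.89, [0.496, -0.326, 0.078], [179.5, 269.3])]
side {'fx': 382.1
[... 315 characters left out ...]
, 229.1]), (0.25, [0.47, -0.174, 0.016], [279.7, 279.6])]
lens_knob [(0.82, [0.592, 0.04, 0.185], [273.3, 189.7])]
lens_centre [(0.79, [0.597, 0.036, 0.185], [275.0, 189.7]), (0.32, [0.66, -0.427, 0.084], [389.2, 289.6])]
bracket [(0.91, [0.489, -0.504, 0.018], [362.2, 355.0]), (0.63, [0.304, -0.277, 0.006], [252.5, 330.8]), (0.58, [0.469, -0.17, 0.017], [279.0, 278.7])]
bed [(0.66, [0.523, -0.019, 0.028], [265.9, 242.8]), (0.18, [0.346, -0.43, 0.014], [299.8, 363.8])]
fence [(0.59, [0.579, 0.0, 0.049], [276.2, 229.2])]
plunger_tip []
indicator [(0.64, [0.64, 0.006, 0.081], [289.8, 215.0])]
master [(0.91, [0.466, -0.327, 0.069], [312.0, 300.9]), (0.22, [0.406, 0.442, 0.025], [177.3, 191.7])]
```

View pics/s0.png

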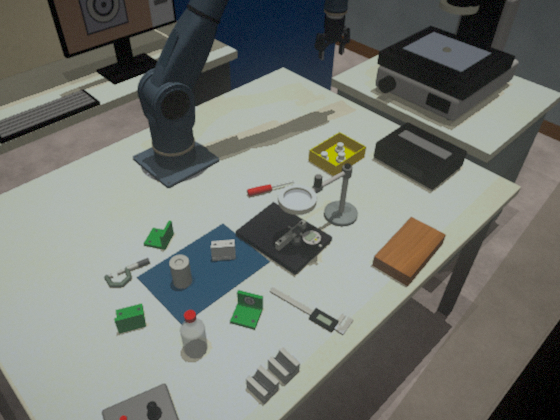

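View pics/d0.png

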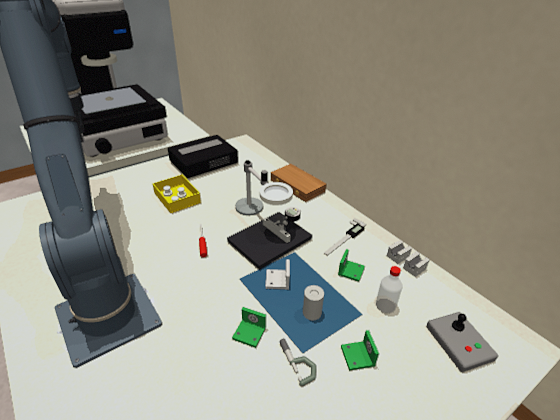

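The scene view shows the hub at (347,170), knob (318,181), ring (297,200), bed and fence around (285,236), and aluminium bracket (223,250). The side view shows hub (248,165), knob (264,177), ring (276,190), bracket (278,277), with its upright on the right. I'll zoom in on these.

```bash
python3 - <<'E'
import cv2,numpy as np
s=cv2.imread('pics/s0.png');d=cv2.imread('pics/d0.png')
f=lambda im,x,y,w,h:cv2.resize(im[y:y+h,x:x+w],(400,300),interpolation=cv2.INTER_CUBIC)
# scale: gauge 133x100 ->3x ; bracket 50x37.5->8
g1=f(s,232,160,133,100);g2=f(d,220,155,100,75);b1=f(s,200,232,50,38);b2=f(d,255,252,50,38)
cv2.imwrite('pics/z0.png',np.vstack([np.hstack([g1,g2]),np.hstack([b1,b2])]))
E
```

```text
(no output)
```

View pics/z0.png

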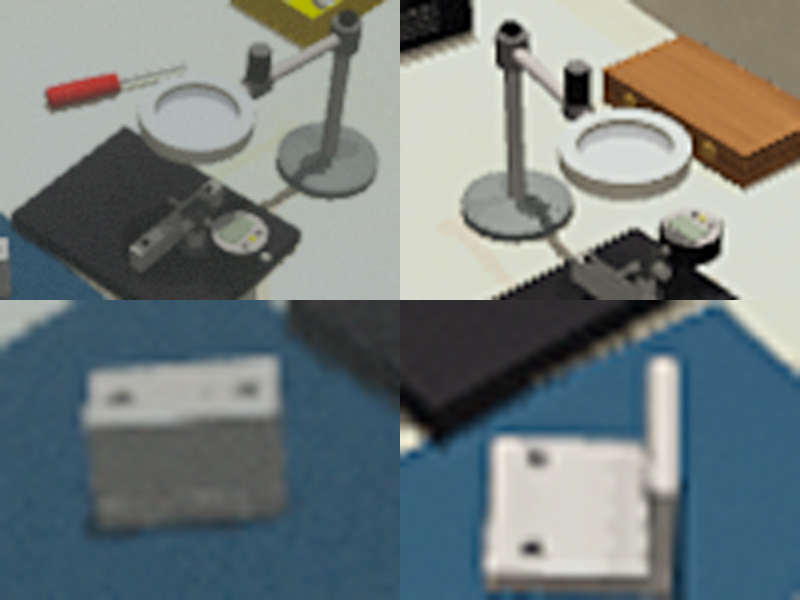

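```bash
python3 - <<'E'
from h import *
g1=lambda x,y:(232+x/3.008,160+y/3.0); g2=lambda x,y:(220+(x-400)/4,155+y/4)
b1=lambda x,y:(200+x/8,232+(y-300)/7.89); b2=lambda x,y:(255+(x-400)/8,252+(y-300)/7.89)
for n,z,a,b in [('hub',.207,(347,16),(512,27)),('knob',.225,(260,47),(578,64)),('ring',.192,(197,113),(626,143))]:
    print(n,ray('scene',g1(*a),z).round(4),ray('side',g2(*b),z).round(4))
print('bedcorners',[ray('scene',g1(*p),.026)[:2].round(4).tolist() for p in [(12,213),(125,128),(300,233)]])
print('fence top front edge',[ray('scene',g1(*p),.054)[:2].round(4).tolist() for p in [(130,240),(200,182)]])
print('br back top',[ray('scene',b1(*p),.061)[:2].round(4).tolist() for p in [(85,422),(278,413)]],'back bot',[ray('scene',b1(*p),.003)[:2].round(4).tolist() for p in [(95,530),(285,518)]])
print('front top',[ray('scene',b1(*p),.061)[:2].round(4).tolist() for p in [(90,372),(278,357)]])
print('side foot outer top',[ray('side',b2(*p),.015)[:2].round(4).tolist() for p in [(493,437),(487,572)]],'upright near top',[ray('side',b2(*p),.061)[:2].round(4).tolist() for p in [(650,487),(680,490),(650,358),(678,358)]])
E
```

```text
hub [0.6094 0.2221 0.207 ] [0.6025 0.2133 0.207 ]
knob [0.5969 0.1057 0.225 ] [0.5982 0.1009 0.225 ]
ring [0.597 0.022 0.192] [0.5913 0.0203 0.192 ]
bedcorners [[0.4514, -0.0896], [0.4375, 0.0841], [0.6726, 0.105]]
fence top front edge [[0.5799, -0.0459], [0.5705, 0.0625]]
br back top [[0.4782, -0.2067], [0.5224, -0.1532]] back bot [[0.4794, -0.2086], [0.523, -0.1536]]
front top [[0.4599, -0.1899], [0.501, -0.135]]
side foot outer top [[0.4618, -0.1135], [0.4194, -0.1718]] upright near top [[0.4689, -0.2056], [0.4771, -0.2131], [0.5103, -0.1499], [0.5192, -0.156]]
```

```bash
cat >> h.py <<'E'
def plan(way, start=None, op=1.0):
    """way: list of (x,y,z,yawdeg of tool y,nrows); prints rows from the current (or given) pose"""
    s=observe(); m=R.from_quat(s['tcp_rot']).as_matrix()
    p=np.array(s['eef_pos']) if start is None else np.array(start[:3],float)
    yaw=np.degrees(np.arctan2(m[1,1],m[0,1])) if start is None else start[3]
    print('from',p.round(4),round(yaw,2))
    for w in way:
        n=w[4]; out=[]
        for k in range(n):
            d=(np.array(w[:3])-p)/(n-k); t=-((w[3]-yaw+180)%360-180)/(n-k)
            a=np.radians(yaw); y=np.array([np.cos(a),np.sin(a),0]); x=np.cross(y,[0,0,-1])
            r=np.round([d@x/.2,d@y/.2,-d[2]/.2],3); q=round(t/4,2); out.append([op,*r.tolist(),q])
            p=p+.2*(r[0]*x+r[1]*y-r[2]*np.array([0,0,1])); yaw-=4*q
        print(w,json.dumps(out))
def st():
    s=observe(); m=R.from_quat(s['tcp_rot']).as_matrix()
    print(round(s['time_s'],2),np.round(s['eef_pos'],4),'yaw',round(np.degrees(np.arctan2(m[1,1],m[0,1])),2),'F',np.round(s['force'],1),'w',round(s['width'],3),'ff',np.round(s['finger_force'],1))
E
python3 -c "
from h import *
plan([(.4,.4,.30,29,12),(.5975,.103,.30,-4.4,12)])"
```

```text
from [0.1518 0.6577 0.2313] 77.0
(0.4, 0.4, 0.3, 29, 12) [[1.0, -0.125, -0.081, -0.029, 1.0], [1.0, -0.13, -0.072, -0.029, 1.0], [1.0, -0.135, -0.063, -0.029, 1.0], [1.0, -0.139, -0.054, -0.028, 1.0], [1.0, -0.143, -0.044, -0.029, 1.0], [1.0, -0.145, -0.034, -0.028, 1.0], [1.0, -0.147, -0.024, -0.029, 1.0], [1.0, -0.149, -0.013, -0.028, 1.0], [1.0, -0.149, -0.003, -0.029, 1.0], [1.0, -0.149, 0.008, -0.028, 1.0], [1.0, -0.148, 0.018, -0.029, 1.0], [1.0, -0.146, 0.028, -0.028, 1.0]]
(0.5975, 0.103, 0.3, -4.4, 12) [[1.0, -0.148, 0.012, -0.0, 0.7], [1.0, -0.147, 0.019, -0.0, 0.7], [1.0, -0.146, 0.026, -0.0, 0.7], [1.0, -0.145, 0.034, -0.0, 0.69], [1.0, -0.143, 0.04, -0.0, 0.7], [1.0, -0.141, 0.047, -0.0, 0.69], [1.0, -0.139, 0.054, -0.0, 0.7], [1.0, -0.136, 0.061, -0.0, 0.69], [1.0, -0.132, 0.067, -0.0, 0.7], [1.0, -0.129, 0.074, -0.0, 0.69], [1.0, -0.125, 0.08, -0.0, 0.7], [1.0, -0.122, 0.086, -0.0, 0.69]]
```

```bash
python3 -m handwheel '[[1,-0.125,-0.08,-0.03,1],[1,-0.13,-0.07,-0.03,1],[1,-0.135,-0.06,-0.03,1],[1,-0.14,-0.055,-0.03,1],[1,-0.145,-0.045,-0.03,1],[1,-0.145,-0.035,-0.03,1],[1,-0.145,-0.025,-0.03,1],[1,-0.15,-0.015,-0.03,1],[1,-0.15,0,-0.03,1],[1,-0.15,0.01,-0.03,1],[1,-0.15,0.02,-0.03,1],[1,-0.145,0.03,-0.02,1]]'; python3 -m handwheel '[[1,-0.15,0.01,0,0.7],[1,-0.145,0.02,0,0.7],[1,-0.145,0.025,0,0.7],[1,-0.145,0.035,0,0.7],[1,-0.145,0.04,0,0.7],[1,-0.14,0.045,0,0.7],[1,-0.14,0.055,0,0.7],[1,-0.135,0.06,0,0.7],[1,-0.13,0.065,0,0.7],[1,-0.13,0.075,0,0.7],[1,-0.125,0.08,0,0.7],[1,-0.12,0.085,0,0.7]]'
python3 - <<'E'
from h import *
st(); save('wrist','w0.png'); print(camera_info('wrist'))
for t in ['lens_knob','lens_hinge','lens_centre','fence','plunger_tip']:
    print(t,[(round(r['conf'],2),np.round(r['position'],3).tolist(),proj('wrist',r['position']).tolist()) for r in recognise(t,'wrist')[:3]])
E
```

```text
time_s: 2.2
eef_pos: [0.4033, 0.3987, 0.3021]
tcp_rot: [0.51, 0.86, 0.0, -0.0]
force: [0.1, -0.2, -1.1]
width: 0.999
finger_force: 0.0
time_s: 3.4
eef_pos: [0.5985, 0.1015, 0.3017]
tcp_rot: [0.737, 0.676, 0.0, -0.0]
force: [1.3, -0.4, 0.6]
width: 0.999
finger_force: 0.0
3.4 [0.5985 0.1015 0.3017] yaw -4.87 F [ 1.3 -0.4  0.6] w 0.999 ff 0.0
{'fx': 371.1995884663134, 'fy': 371.1995884663134, 'cx': 283.45173307466746, 'cy': 209.63735409532123, 'eye': array([0.6065616 , 0.16946659, 0.44448341]), 'orientation': array([ 0.98833042, -0.04599708, -0.00533131,  0.14511659])}
lens_knob [(0.98, [0.597, 0.047, 0.189], [286.6, 269.9])]
lens_hinge [(0.84, [0.597, 0.046, 0.19], [288.4, 276.1])]
lens_centre [(0.96, [0.594, 0.048, 0.187], [284.2, 274.3])]
fence []
plunger_tip [(0.67, [0.6, 0.049, 0.188], [293.3, 275.9])]
```

View pics/w0.png

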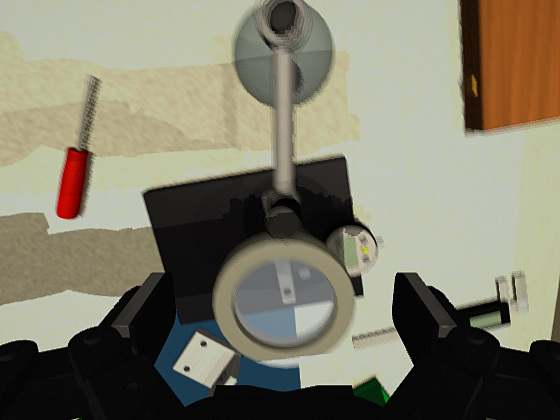

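The wrist view shows hub (284,15), the knob's dark top about (284,210) and the ring centre (285,302), with the bed beneath and the open fingers either side.

```bash
python3 - <<'E'
from h import *
h=ray('wrist',(284,15),.207);print(h,ray('wrist',(284,208),.225),ray('wrist',(284.5,302),.192))
H=np.array([.606,.2195]);r=.122
# arc
way=[(.5985,.1005,.199,-4.4,12)]
plan(way,op=.2)
a0=-94;ways=[]
print('arc')
for k,th in enumerate(np.arange(6,84,6.)):pass
ww=[]
for i in range(1,25):
    a=np.radians(a0-3.4*i); ww.append((H[0]+r*np.cos(a),H[1]+r*np.sin(a),.199,-4.4-3.4*i,1))
import io,contextlib
f=io.StringIO()
with contextlib.redirect_stdout(f): plan(ww,start=(.5985,.1005,.199,-4.4),op=.2)
for l in f.getvalue().splitlines()[1:]: print(l[l.index('[['):])
print(ww[-1])
E
```

```text
[0.60702636 0.22405485 0.207     ] [0.59828329 0.11363116 0.225     ] [0.59206443 0.02934201 0.192     ]
from [0.5975 0.1043 0.3013] -4.58
(0.5985, 0.1005, 0.199, -4.4, 12) [[0.2, -0.002, 0.001, 0.043, -0.0], [0.2, -0.001, 0.0, 0.043, -0.0], [0.2, -0.002, 0.001, 0.043, -0.0], [0.2, -0.001, 0.0, 0.043, -0.0], [0.2, -0.002, 0.001, 0.042, -0.01], [0.2, -0.001, 0.0, 0.043, -0.0], [0.2, -0.002, 0.001, 0.042, -0.01], [0.2, -0.001, 0.0, 0.043, -0.0], [0.2, -0.002, 0.001, 0.042, -0.01], [0.2, -0.001, 0.0, 0.043, -0.0], [0.2, -0.002, 0.001, 0.042, -0.01], [0.2, -0.001, 0.0, 0.043, -0.0]]
arc
[[0.2, -0.013, -0.04, -0.0, 0.85]]
[[0.2, 0.001, -0.036, -0.0, 0.85]]
[[0.2, 0.001, -0.037, -0.0, 0.85]]
[[0.2, 0.0, -0.036, -0.0, 0.85]]
[[0.2, 0.001, -0.036, -0.0, 0.85]]
[[0.2, 0.001, -0.036, -0.0, 0.85]]
[[0.2, 0.001, -0.036, -0.0, 0.85]]
[[0.2, 0.001, -0.036, -0.0, 0.85]]
[[0.2, 0.0, -0.037, -0.0, 0.85]]
[[0.2, 0.001, -0.036, -0.0, 0.85]]
[[0.2, 0.001, -0.036, -0.0, 0.85]]
[[0.2, 0.001, -0.036, -0.0, 0.85]]
[[0.2, 0.001, -0.036, -0.0, 0.85]]
[[0.2, 0.001, -0.037, -0.0, 0.85]]
[[0.2, 0.0, -0.036, -0.0, 0.85]]
[[0.2, 0.001, -0.036, -0.0, 0.85]]
[[0.2, 0.001, -0.036, -0.0, 0.85]]
[[0.2, 0.001, -0.036, -0.0, 0.85]]
[[0.2, 0.001, -0.037, -0.0, 0.85]]
[[0.2, 0.001, -0.036, -0.0, 0.85]]
[[0.2, 0.0, -0.036, -0.0, 0.85]]
[[0.2, 0.001, -0.036, -0.0, 0.85]]
[[0.2, 0.001, -0.036, -0.0, 0.85]]
[[0.2, 0.001, -0.036, -0.0, 0.85]]
(np.float64(0.4843595642283157), np.float64(0.2101402785685281), 0.199, -86.0, 1)
```

```bash
python3 -m handwheel '[[0.2,0,0,0.043,0],[0.2,0,0,0.043,0],[0.2,0,0,0.043,0],[0.2,0,0,0.043,0],[0.2,0,0,0.043,0],[0.2,0,0,0.043,0],[0.2,0,0,0.043,0],[0.2,0,0,0.043,0],[0.2,0,0,0.043,0],[0.2,0,0,0.043,0],[0.2,0,0,0.043,0],[0.2,0,0,0.043,0]]'; python3 -m handwheel '[[-0.1,0,0,0.01,0],[-0.1,0,-0.018,0,0.4],[-0.1,0,-0.036,0,0.85],[-0.1,0,-0.036,0,0.85],[-0.1,0,-0.036,0,0.85],[-0.1,0,-0.036,0,0.85],[-0.1,0,-0.036,0,0.85],[-0.1,0,-0.036,0,0.85],[-0.1,0,-0.036,0,0.85],[-0.1,0,-0.036,0,0.85],[-0.1,0,-0.036,0,0.85],[-0.1,0,-0.036,0,0.85]]'
python3 - <<'E'
from h import *
st(); save('scene','s1.png'); 
for t in ['lens_knob','lens_centre']:
    print(t,[(round(r['conf'],2),np.round(r['position'],3).tolist(),proj('scene',r['position']).tolist()) for r in recognise(t,'scene')[:3]])
H=np.array([.606,.2215]);r=.122
p=np.array(observe()['eef_pos'][:2])-H;print(np.hypot(*p),np.degrees(np.arctan2(p[1],p[0])))
E
```

```text
time_s: 4.9
eef_pos: [0.598, 0.1038, 0.1974]
tcp_rot: [0.735, 0.678, -0.0, 0.0]
force: [-0.0, 0.3, 0.8]
width: 0.601
finger_force: 0.0
time_s: 6.1
eef_pos: [0.5289, 0.1302, 0.1969]
tcp_rot: [0.908, 0.419, 0.001, 0.0]
force: [2.0, -0.2, -0.7]
width: 0.452
finger_force: 0.8
6.1 [0.5289 0.1302 0.1969] yaw -40.42 F [ 2.  -0.2 -0.7] w 0.452 ff 0.8
lens_knob [(0.66, [0.51, 0.077, 0.191], [289.4, 174.9])]
lens_centre [(0.86, [0.516, 0.079, 0.187], [291.2, 176.7]), (0.36, [0.694, -0.428, 0.094], [193.3, 335.0])]
0.1197226969362686 -130.51822435124956
```

Swinging with about 2 N on the finger, radius as it should be. I'll finish the arc.

```bash
python3 -m handwheel '[[-0.1,0,-0.036,0,0.85],[-0.1,0,-0.036,0,0.85],[-0.1,0,-0.036,0,0.85],[-0.1,0,-0.036,0,0.85],[-0.1,0,-0.036,0,0.85],[-0.1,0,-0.036,0,0.85],[-0.1,0,-0.036,0,0.85],[-0.1,0,-0.036,0,0.85],[-0.1,0,-0.036,0,0.85],[-0.1,0,-0.036,0,0.85],[-0.1,0,-0.036,0,0.85],[-0.1,0,-0.036,0,0.85]]';  python3 -m handwheel '[[0.2,0,0,0,0],[0.2,0,0.01,0,0],[0.2,0,0,0,0],[0.2,0,0,-0.1,0],[0.2,0,0,-0.2,0],[0.2,0,0,-0.2,0],[1,0,0,-0.1,0],[1,0,0,0,0]]'
python3 - <<'E'
from h import *
st()
plan([(.53,-.10,.36,-40,12),(.53,-.10,.36,-40,1)])
save('scene','s1.png');save('side','d1.png')
for c in('scene','side'):
  for t in ['lens_knob','lens_centre']:
    print(t,[(round(r['conf'],2),np.round(r['position'],3).tolist(),proj(c,r['position']).tolist()) for r in recognise(t,c)[:3]])
E
```

```text
time_s: 7.45
eef_pos: [0.4854, 0.2021, 0.1965]
tcp_rot: [0.997, 0.078, 0.001, 0.0]
force: [1.1, -1.0, -0.1]
width: 0.451
finger_force: 0.8
time_s: 8.25
eef_pos: [0.4865, 0.1999, 0.3189]
tcp_rot: [0.997, 0.079, 0.002, -0.001]
force: [0.0, -0.4, -1.0]
width: 0.913
finger_force: 0.0
8.25 [0.4865 0.1999 0.3189] yaw -80.97 F [ 0.  -0.4 -1. ] w 0.913 ff 0.0
from [0.4865 0.1999 0.3189] -80.97
(0.53, -0.1, 0.36, -40, 12) [[1.0, -0.002, 0.126, -0.017, -0.85], [1.0, -0.009, 0.126, -0.017, -0.85], [1.0, -0.017, 0.125, -0.017, -0.85], [1.0, -0.024, 0.124, -0.017, -0.85], [1.0, -0.031, 0.122, -0.017, -0.86], [1.0, -0.039, 0.12, -0.017, -0.85], [1.0, -0.046, 0.118, -0.017, -0.86], [1.0, -0.053, 0.115, -0.017, -0.85], [1.0, -0.059, 0.112, -0.017, -0.86], [1.0, -0.066, 0.108, -0.018, -0.85], [1.0, -0.072, 0.103, -0.017, -0.86], [1.0, -0.078, 0.099, -0.018, -0.85]]
(0.53, -0.1, 0.36, -40, 1) [[1.0, 0.0, 0.0, 0.0, -0.0]]
lens_knob [(0.92, [0.443, 0.188, 0.189], [299.1, 150.5]), (0.5, [0.538, -0.019, 0.028], [272.0, 234.0])]
lens_centre [(0.59, [0.447, 0.191, 0.187], [300.7, 151.1])]
lens_knob []
lens_centre [(0.88, [0.431, 0.187, 0.185], [209.2, 184.5]), (0.44, [0.467, -0.329, 0.073], [312.8, 300.4])]
```

```bash
python3 -m handwheel '[[1,-0.002,0.125,-0.017,-0.85],[1,-0.01,0.125,-0.017,-0.85],[1,-0.015,0.125,-0.017,-0.85],[1,-0.025,0.125,-0.017,-0.85],[1,-0.03,0.12,-0.017,-0.85],[1,-0.04,0.12,-0.017,-0.85],[1,-0.045,0.12,-0.017,-0.85],[1,-0.055,0.115,-0.017,-0.85],[1,-0.06,0.11,-0.017,-0.85],[1,-0.065,0.11,-0.017,-0.85],[1,-0.07,0.1,-0.017,-0.85],[1,-0.075,0.1,-0.017,-0.85]]'; python3 -m handwheel '[[1,0,0,0,0],[1,0,0,0,0],[1,0,0,0,0]]' >/dev/null
python3 - <<'E'
from h import *
st(); save('wrist','w1.png'); print(camera_info('wrist'))
for t in ['bracket','bed','fence','plunger_tip','indicator']:
    print(t,[(round(r['conf'],2),np.round(r['position'],3).tolist(),proj('wrist',r['position']).tolist()) for r in recognise(t,'wrist')[:3]])
im=cv2.imread('pics/w1.png');cv2.imwrite('pics/w1b.png',cv2.resize(im,(800,600),interpolation=cv2.INTER_CUBIC))
E
```

```text
time_s: 9.75
eef_pos: [0.5281, -0.0992, 0.3562]
tcp_rot: [0.906, 0.422, -0.001, -0.0]
force: [0.7, 0.4, -0.1]
width: 1.0
finger_force: 0.0
10.05 [ 0.5282 -0.0973  0.3563] yaw -40.18 F [ 0.   0.  -0.3] w 0.995 ff 0.0
{'fx': 371.1995884663134, 'fy': 371.1995884663134, 'cx': 283.45173307466746, 'cy': 209.63735409532123, 'eye': array([ 0.57488203, -0.04088054,  0.49925878]), 'orientation': array([ 0.9296625 , -0.33918446, -0.0498835 ,  0.1348821 ])}
bracket [(0.82, [0.689, -0.248, 0.01], [449.9, 166.3]), (0.8, [0.474, -0.158, 0.013], [282.7, 216.3]), (0.79, [0.467, -0.464, 0.01], [405.1, 361.8])]
bed [(0.85, [0.535, -0.001, 0.021], [238.5, 95.3])]
fence [(0.57, [0.589, 0.016, 0.056], [260.2, 49.8])]
plunger_tip [(0.42, [0.579, 0.009, 0.069], [256.5, 60.2])]
indicator [(0.91, [0.636, 0.008, 0.083], [298.2, 20.2])]
```

View pics/w1b.png

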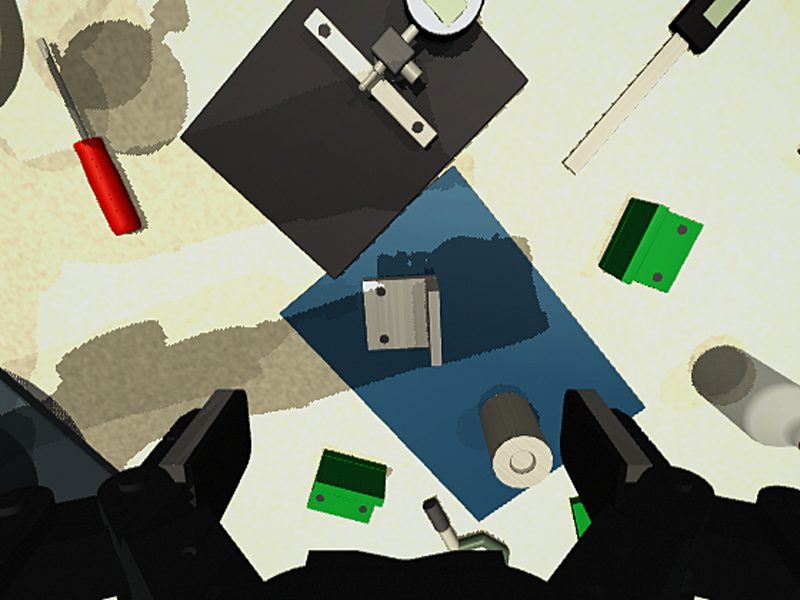

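Sharp view: the fence's top front edge runs from (304,16) to (430,149), plunger tip about (362,89), bracket foot corners (363,283) and (368,350), and upright top from (435,289) to (436,365). Coordinates are in the 800x600 picture.

```bash
python3 - <<'E'
from h import *
k=560/800
f=lambda px,z:ray('wrist',(px[0]*k,px[1]*k),z)[:2]
a,b=f((304,16),.054),f((430,149),.054); c,d=f((314,8),.054),f((440,138),.054)
print('fence front',a.round(4),b.round(4),np.hypot(*(a-b)),'mid',((a+b)/2).round(4),'yaw',np.degrees(np.arctan2(*(a-b)[::-1]))-90)
print('fence back',c.round(4),d.round(4),'yaw',np.degrees(np.arctan2(*(c-d)[::-1]))-90, np.hypot(*(c-a)))
print('plunger tip',f((362,88),.070))
B=[f(p,.026) for p in [(181,137),(335,278),(528,82)]]
print('bed',np.round(B,4).tolist(),'yaw',np.degrees(np.arctan2(*(B[0]-B[1])[::-1]))-90,np.degrees(np.arctan2(*(B[2]-B[1])[::-1])),np.hypot(*(B[0]-B[1])),np.hypot(*(B[2]-B[1])))
t=np.degrees(np.arctan2(*(B[2]-B[1])[::-1]))
q=[f(p,.061) for p in [(429,289),(440,289),(432,366),(441,365)]]
print('upright top',np.round(q,4).tolist()); m=np.mean(q,0); 
e=(q[0]+q[1]-q[2]-q[3])/2; print('mid',m.round(4),'len',np.hypot(*e),'yaw',np.degrees(np.arctan2(e[1],e[0]))-90)
g=[f(p,.015) for p in [(363,283),(368,350)]];e=g[0]-g[1];print('foot',np.round(g,4).tolist(),np.hypot(*e),'yaw',np.degrees(np.arctan2(e[1],e[0]))-90,np.mean(g,0))
E
```

```text
fence front [0.5753 0.0779] [ 0.5868 -0.0584] 0.13683012024326943 mid [0.5811 0.0098] yaw 4.842402523238945
fence back [0.5848 0.0771] [ 0.5984 -0.057 ] yaw 5.795994074073533 0.009531387984995027
plunger tip [0.57521507 0.00964295]
bed [[0.4311, 0.0852], [0.4482, -0.0915], [0.6838, -0.0705]] yaw 5.528719142063437 5.101476332208122 0.17754486501660632 0.23650872557315358
upright top [[0.5127, -0.147], [0.52, -0.153], [0.4694, -0.204], [0.4762, -0.2085]]
mid [ 0.4946 -0.1781] len 0.07114582927367004 yaw -37.75350975956897
foot [[0.4623, -0.1133], [0.4211, -0.1675]] 0.06803230095640417 yaw -37.257572641662684 [ 0.44166505 -0.14039958]
```

```bash
python3 -c "
from h import *
plan([(.494,-.179,.17,-37.6,8),(.494,-.179,.024,-37.6,8)],op=.3)"
```

```text
from [ 0.5284 -0.0977  0.3568] -40.15
(0.494, -0.179, 0.17, -37.6, 8) [[0.3, -0.053, 0.016, 0.117, -0.08], [0.3, -0.053, 0.016, 0.117, -0.08], [0.3, -0.053, 0.016, 0.117, -0.08], [0.3, -0.053, 0.015, 0.117, -0.08], [0.3, -0.053, 0.015, 0.117, -0.08], [0.3, -0.053, 0.015, 0.116, -0.08], [0.3, -0.053, 0.015, 0.117, -0.08], [0.3, -0.053, 0.014, 0.116, -0.08]]
(0.494, -0.179, 0.024, -37.6, 8) [[0.3, -0.0, 0.0, 0.091, 0.0], [0.3, -0.0, 0.0, 0.091, 0.0], [0.3, -0.0, 0.0, 0.091, 0.0], [0.3, -0.0, 0.0, 0.091, 0.0], [0.3, -0.0, 0.0, 0.092, 0.0], [0.3, -0.0, 0.0, 0.091, 0.0], [0.3, -0.0, 0.0, 0.092, 0.0], [0.3, -0.0, 0.0, 0.091, 0.0]]
```

```bash
python3 -m handwheel '[[0.3,-0.053,0.015,0.117,-0.08],[0.3,-0.053,0.015,0.117,-0.08],[0.3,-0.053,0.015,0.117,-0.08],[0.3,-0.053,0.015,0.117,-0.08],[0.3,-0.053,0.015,0.117,-0.08],[0.3,-0.053,0.015,0.117,-0.08],[0.3,-0.053,0.015,0.117,-0.08],[0.3,-0.053,0.015,0.117,-0.08],[0.3,0,0,0.05,0],[0.3,0,0,0.05,0]]'; python3 -c "
from h import *
st();plan([(.494,-.179,.024,-37.6,10)],op=.3)"
```

```text
time_s: 11.35
eef_pos: [0.4938, -0.179, 0.1494]
tcp_rot: [0.897, 0.441, 0.0, -0.0]
force: [-0.1, -1.0, -0.4]
width: 0.649
finger_force: 0.0
11.35 [ 0.4938 -0.179   0.1494] yaw -37.66 F [-0.1 -1.  -0.4] w 0.649 ff 0.0
from [ 0.4938 -0.179   0.1494] -37.66
(0.494, -0.179, 0.024, -37.6, 10) [[0.3, 0.0, 0.0, 0.063, -0.0], [0.3, 0.0, 0.0, 0.063, -0.0], [0.3, 0.0, 0.0, 0.063, -0.0], [0.3, 0.0, 0.0, 0.063, -0.0], [0.3, 0.0, 0.0, 0.062, -0.0], [0.3, 0.0, 0.0, 0.063, -0.0], [0.3, 0.0, 0.0, 0.062, -0.0], [0.3, 0.0, 0.0, 0.063, -0.0], [0.3, 0.0, 0.0, 0.062, -0.01], [0.3, 0.0, 0.001, 0.063, -0.0]]
```

```bash
python3 -m handwheel '[[0.3,0,0,0.07,0],[0.3,0,0,0.07,0],[0.3,0,0,0.07,0],[0.3,0,0,0.07,0],[0.3,0,0,0.07,0],[0.3,0,0,0.07,0],[0.3,0,0,0.07,0],[0.3,0,0,0.07,0],[0.3,0,0,0.06,0],[0.3,0,0,0,0]]'; python3 -m handwheel '[[-1,0,0,0,0],[-1,0,0,0,0],[-1,0,0,0,0],[-1,0,0,0,0],[-1,0,0,0,0],[-1,0,0,0,0],[-1,0,0,0,0],[-1,0,0,0,0],[-1,0,0,0,0],[-1,0,0,-0.05,0],[-1,0,0,-0.15,0],[-1,0,0,-0.2,0]]' 50; python3 - <<'E'
from h import *
st(); save('side','d2.png')
# bracket origin goal: fence x -0.075
O=np.array([.5805,.0095]);ps=np.radians(5.2);u=np.array([np.cos(ps),np.sin(ps)])
t=O+u*(-.075+.030); print(t)
plan([(*t,.13,5.2,11)],op=-1)
E
```

```text
time_s: 12.35
eef_pos: [0.4935, -0.1784, 0.0247]
tcp_rot: [0.897, 0.442, -0.0, -0.001]
force: [-0.3, -0.0, 0.3]
width: 0.652
finger_force: 0.0
time_s: 13.55
eef_pos: [0.4922, -0.1788, 0.1058]
tcp_rot: [0.897, 0.441, -0.002, -0.001]
force: [1.6, -0.6, -2.7]
width: 0.109
finger_force: 49.0
13.55 [ 0.4922 -0.1788  0.1058] yaw -37.66 F [ 1.6 -0.6 -2.7] w 0.109 ff 49.0
[0.5356852  0.00542153]
from [ 0.4947 -0.1807  0.112 ] -37.72
(np.float64(0.5356852020622813), np.float64(0.005421533891099893), 0.13, 5.2, 11) [[-1, 0.078, -0.037, -0.008, -0.98], [-1, 0.081, -0.032, -0.008, -0.98], [-1, 0.083, -0.026, -0.008, -0.97], [-1, 0.084, -0.02, -0.008, -0.98], [-1, 0.085, -0.015, -0.008, -0.97], [-1, 0.086, -0.009, -0.008, -0.98], [-1, 0.087, -0.003, -0.008, -0.97], [-1, 0.086, 0.003, -0.008, -0.98], [-1, 0.086, 0.009, -0.009, -0.97], [-1, 0.085, 0.015, -0.008, -0.98], [-1, 0.085, 0.021, -0.009, -0.97]]
```

```bash
python3 -m handwheel '[[-1,0.075,-0.04,-0.01,-0.98],[-1,0.08,-0.035,-0.01,-0.98],[-1,0.08,-0.03,-0.01,-0.98],[-1,0.085,-0.025,-0.01,-0.98],[-1,0.085,-0.02,-0.01,-0.98],[-1,0.085,-0.015,-0.01,-0.98],[-1,0.085,-0.01,-0.01,-0.98],[-1,0.085,0,-0.01,-0.98],[-1,0.085,0.005,-0.01,-0.98],[-1,0.085,0.01,0,-0.98],[-1,0.085,0.015,0,-0.98],[-1,0,0,0,0]]'; python3 -c "
from h import *
st();save('wrist','w2.png')
O=np.array([.5805,.0095]);ps=np.radians(5.2);u=np.array([np.cos(ps),np.sin(ps)])
t=O+u*(-.085+.030)
plan([(*t,.052,5.2,8),(*t,.049,5.2,3)],op=-1)"
```

```text
time_s: 14.8
eef_pos: [0.5239, 0.0113, 0.1235]
tcp_rot: [0.67, 0.743, 0.0, -0.001]
force: [-0.3, 0.4, -3.4]
width: 0.106
finger_force: 49.1
14.8 [0.5239 0.0113 0.1235] yaw 5.94 F [-0.3  0.4 -3.4] w 0.106 ff 49.1
from [0.5236 0.0096 0.1235] 5.71
(np.float64(0.5257263580761217), np.float64(0.0045152080891220905), 0.052, 5.2, 8) [[-1, -0.003, 0.001, 0.045, 0.02], [-1, -0.003, 0.001, 0.045, 0.02], [-1, -0.003, 0.001, 0.045, 0.01], [-1, -0.003, 0.001, 0.045, 0.02], [-1, -0.004, 0.001, 0.044, 0.01], [-1, -0.003, 0.001, 0.045, 0.02], [-1, -0.004, 0.001, 0.044, 0.01], [-1, -0.003, 0.001, 0.045, 0.02]]
(np.float64(0.5257263580761217), np.float64(0.0045152080891220905), 0.049, 5.2, 3) [[-1, -0.0, 0.0, 0.005, -0.0], [-1, -0.0, 0.0, 0.005, -0.0], [-1, -0.0, 0.0, 0.005, -0.0]]
```

```bash
python3 -m handwheel '[[-1,-0.003,0.001,0.045,0.02],[-1,-0.003,0.001,0.045,0.02],[-1,-0.003,0.001,0.045,0.02],[-1,-0.003,0.001,0.045,0.02],[-1,-0.003,0.001,0.045,0.01],[-1,-0.003,0.001,0.045,0],[-1,-0.003,0.001,0.045,0],[-1,-0.003,0.001,0.04,0],[-1,0,0,0,0],[-1,0,0,0,0]]'; python3 -m handwheel '[[-1,0,0,0.01,0],[-1,0,0,0.01,0],[-1,0,0,0,0]]'
```

```text
time_s: 15.85
eef_pos: [0.5254, 0.0032, 0.0526]
tcp_rot: [0.675, 0.738, -0.0, -0.0]
force: [1.3, 0.1, -3.5]
width: 0.107
finger_force: 49.0
time_s: 16.15
eef_pos: [0.5259, 0.0034, 0.0493]
tcp_rot: [0.675, 0.738, 0.001, 0.0]
force: [-0.5, 0.5, 4.2]
width: 0.105
finger_force: 50.1
```

```bash
python3 -m handwheel '[[-0.4,0,0,0,0],[-0.4,0,0,0,0],[-0.4,0,0,0,0],[-0.4,0,0,-0.02,0],[-0.4,0,0,-0.06,0],[-0.4,0,0,-0.1,0],[-0.4,0,0,-0.15,0],[-0.4,0,0,-0.15,0],[-0.4,0,-0.1,-0.1,0],[-1,0,-0.15,0,0],[-1,0,-0.15,0,0],[-1,0,0,0,0]]'; python3 -m handwheel '[[-1,0,0,0,0],[-1,0,0,0,0],[-1,0,0,0,0],[-1,0,0,0,0]]' >/dev/null
python3 - <<'E'
from h import *
st(); save('wrist','w3.png'); save('side','d3.png')
im=cv2.imread('pics/w3.png');d=cv2.imread('pics/d3.png')
cv2.imwrite('pics/z3.png',np.hstack([cv2.resize(im,(500,375)),cv2.resize(d[190:290,220:300],(300,375),interpolation=cv2.INTER_CUBIC)]))
E
```

```text
time_s: 17.35
eef_pos: [0.4419, -0.0044, 0.1655]
tcp_rot: [0.675, 0.738, -0.0, -0.001]
force: [1.2, 0.2, 0.2]
width: -0.002
finger_force: 0.0
17.75 [ 0.4464 -0.0039  0.1646] yaw 5.13 F [ 0.2 -0.7 -0.6] w -0.0 ff 0.0
```

View pics/z3.png

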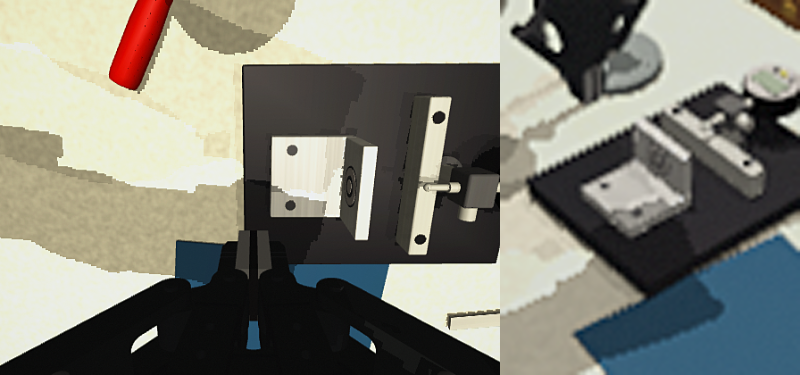

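Bracket is upright on the bed. In the left tile the upright's top back edge runs (378,147)–(368,240), the fence's top front edge about (428,97)–(411,253), and the plunger tip is at about (425,187).

```bash
python3 - <<'E'
from h import *
k=560/500
f=lambda px,z:ray('wrist',(px[0]*k,px[1]*k),z)[:2]
def rep(n,a,b,z):
    p,q=f(a,z),f(b,z);e=p-q;print(n,p.round(4),q.round(4),'len',np.hypot(*e).round(4),'yaw',(np.degrees(np.arctan2(e[1],e[0]))-90).round(2),'mid',((p+q)/2).round(4))
rep('upright top back',(378,147),(368,240),.084)
rep('upright top front',(365,146),(356,240),.084)
rep('foot outer',(271,137),(271,218),.038)
rep('fence top front',(428,97),(411,253),.054)
rep('fence top back',(451,98),(424,254),.054)
print('plunger',f((425,187),.070)); 
O=np.array([.5805,.0095]);ps=np.radians(5.2);u=np.array([np.cos(ps),np.sin(ps)])
t=O+u*(-.085+.010-.012); print(t); plan([(*t,.12,5.2,3),(*t,.06,5.2,6)],op=-1)
E
```

```text
upright top back [0.5272 0.0391] [ 0.5335 -0.0298] len 0.0692 yaw 5.2 mid [0.5303 0.0046]
upright top front [0.5183 0.0389] [ 0.5246 -0.0306] len 0.0698 yaw 5.22 mid [0.5215 0.0042]
foot outer [0.4572 0.0331] [ 0.4646 -0.0371] len 0.0705 yaw 6.05 mid [ 0.4609 -0.002 ]
fence top front [0.5685 0.075 ] [ 0.5847 -0.0518] len 0.1278 yaw 7.31 mid [0.5766 0.0116]
fence top back [0.5856 0.0758] [ 0.5959 -0.0517] len 0.1279 yaw 4.64 mid [0.5907 0.0121]
plunger [0.57363518 0.01062582]
[0.49385806 0.00161497]
from [ 0.4461 -0.0039  0.1645] 5.12
(np.float64(0.4938580573204106), np.float64(0.001614965522793126), 0.12, 5.2, 3) [[-1, 0.002, 0.08, 0.074, -0.01], [-1, 0.002, 0.08, 0.074, -0.0], [-1, 0.002, 0.08, 0.075, -0.01]]
(np.float64(0.4938580573204106), np.float64(0.001614965522793126), 0.06, 5.2, 6) [[-1, 0.0, 0.0, 0.05, 0.0], [-1, 0.0, 0.0, 0.05, 0.0], [-1, 0.0, 0.0, 0.05, 0.0], [-1, 0.0, 0.0, 0.05, 0.0], [-1, 0.0, 0.0, 0.05, 0.0], [-1, 0.0, 0.0, 0.05, 0.0]]
```

```bash
python3 -m handwheel '[[-1,0.003,0.075,0.075,0],[-1,0.003,0.075,0.075,0],[-1,0.003,0.07,0.075,0],[-1,0,0,0.06,0],[-1,0,0,0.06,0],[-1,0,0,0.06,0],[-1,0,0,0.06,0],[-1,0,0,0.06,0],[-1,0,0,0.04,0],[-1,0,0,0,0],[-1,0,0,0,0]]'; python3 -m handwheel '[[-1,0,0,0.0,0],[-1,0,0,0,0]]'
```

```text
time_s: 18.95
eef_pos: [0.4894, 0.0017, 0.0517]
tcp_rot: [0.675, 0.738, -0.0, -0.0]
force: [0.2, 0.0, 0.2]
width: 0.004
finger_force: 0.0
time_s: 19.15
eef_pos: [0.4898, 0.0019, 0.0521]
tcp_rot: [0.675, 0.738, 0.0, 0.0]
force: [-0.7, 0.4, 0.9]
width: -0.002
finger_force: 0.0
```

```bash
python3 -m handwheel '[[-1,0,0,0.02,0],[-1,0,0,0.02,0],[-1,0,0,0.015,0],[-1,0,0,0.005,0],[-1,0,0,0.003,0],[-1,0,0,0,0]]'; python3 -m handwheel '[[-1,0,0,0.004,0],[-1,0,0,0.004,0],[-1,0,0,0,0]]'; python3 -m handwheel '[[-1,0,0,0.003,0],[-1,0,0,0,0]]'
```

```text
time_s: 19.75
eef_pos: [0.4894, 0.0018, 0.039]
tcp_rot: [0.675, 0.738, -0.0, -0.0]
force: [-0.2, -0.2, -0.3]
width: -0.001
finger_force: 0.0
time_s: 20.05
eef_pos: [0.4896, 0.0019, 0.0381]
tcp_rot: [0.675, 0.738, 0.0, 0.0]
force: [-2.8, 0.7, 10.2]
width: 0.004
finger_force: 5.2
time_s: 20.25
eef_pos: [0.4896, 0.0019, 0.038]
tcp_rot: [0.675, 0.738, 0.001, 0.0]
force: [-3.9, -0.1, 20.0]
width: 0.001
finger_force: 10.1
```

```bash
python3 -m handwheel '[[-1,0,0,-0.005,0],[-1,0,0.01,0,0],[-1,0,0.01,0,0],[-1,0,0.01,0,0],[-1,0,0.01,0,0],[-1,0,0.01,0,0],[-1,0,0.01,0,0],[-1,0,0.01,0,0],[-1,0,0.01,0,0]]'; python3 -m handwheel '[[-1,0,0.015,0,0],[-1,0,0.015,0,0],[-1,0,0.015,0,0],[-1,0,0.015,0,0],[-1,0,0.01,0,0]]'
```

```text
time_s: 21.15
eef_pos: [0.5046, 0.0031, 0.0381]
tcp_rot: [0.675, 0.738, -0.0, -0.001]
force: [-5.6, -0.4, 11.2]
width: -0.002
finger_force: 3.8
time_s: 21.65
eef_pos: [0.5188, 0.0044, 0.0381]
tcp_rot: [0.675, 0.738, -0.0, -0.0]
force: [-5.3, -0.2, 11.4]
width: -0.004
finger_force: 3.9
```

```bash
python3 -m handwheel '[[-1,0,0.012,0,0],[-1,0,0.012,0,0],[-1,0,0.012,0,0],[-1,0,0.012,0,0],[-1,0,0.012,0,0],[-1,0,0.012,0,0]]'; python3 -c "
from h import *
st(); save('side','d4.png'); save('scene','s4.png')
d=cv2.imread('pics/d4.png');s=cv2.imread('pics/s4.png')
cv2.imwrite('pics/z4.png',np.hstack([cv2.resize(s[200:275,235:335],(400,300),interpolation=cv2.INTER_CUBIC),cv2.resize(d[190:265,220:320],(400,300),interpolation=cv2.INTER_CUBIC)]))"
```

```text
time_s: 22.25
eef_pos: [0.533, 0.0056, 0.0381]
tcp_rot: [0.675, 0.738, -0.0, -0.001]
force: [-6.2, -1.3, 10.0]
width: 0.0
finger_force: 3.6
22.25 [0.533  0.0056 0.0381] yaw 5.11 F [-6.2 -1.3 10. ] w 0.0 ff 3.6
```

View pics/z4.png

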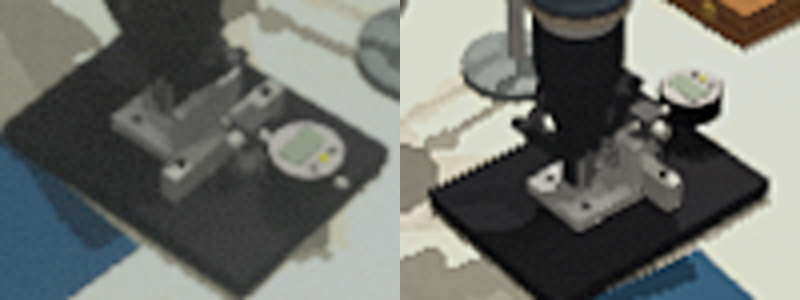

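The bracket stands square on the bed with a small gap of about 10 mm to the fence, and the shut fingers are in its foot area near the upright. Closing in slowly.

```bash
python3 -m handwheel '[[-1,0,0.008,0,0],[-1,0,0.008,0,0],[-1,0,0.006,0,0],[-1,0,0.005,0,0],[-1,0,0.005,0,0]]'; python3 -m handwheel '[[-1,0,0.005,0,0],[-1,0,0.005,0,0]]'; python3 -m handwheel '[[-1,0,0.005,0,0],[-1,0,0.005,0,0]]'
```

```text
time_s: 22.85
eef_pos: [0.537, 0.006, 0.0381]
tcp_rot: [0.675, 0.738, -0.002, -0.002]
force: [-15.9, -1.7, 22.2]
width: 0.003
finger_force: 6.4
time_s: 23.05
eef_pos: [0.537, 0.0059, 0.0381]
tcp_rot: [0.675, 0.738, -0.003, -0.003]
force: [-22.1, -2.2, 29.3]
width: -0.004
finger_force: 8.0
time_s: 23.25
eef_pos: [0.5371, 0.0059, 0.0381]
tcp_rot: [0.675, 0.738, -0.004, -0.005]
force: [-29.0, -1.5, 36.3]
width: -0.004
finger_force: 9.2
```

The stop at x = 0.537 matches the 47 mm gap, so the bracket was carried by friction on the foot and is now at the fence, with the finger short of the upright. I'll ease up, go into the inside corner, and press there.

```bash
python3 -m handwheel '[[-1,0,-0.02,0,0],[-1,0,-0.015,-0.005,0],[-1,0,0,-0.008,0],[-1,0,0.01,0,0],[-1,0,0.02,0,0],[-1,0,0.015,0,0],[-1,0,0,0,0]]'; python3 -m handwheel '[[-1,0,0.01,0,0],[-1,0,0.01,0,0],[-1,0,0,0,0]]'
```

```text
time_s: 23.95
eef_pos: [0.5447, 0.0069, 0.0406]
tcp_rot: [0.675, 0.738, -0.001, -0.001]
force: [-8.8, 1.2, 11.9]
width: 0.001
finger_force: 7.3
time_s: 24.25
eef_pos: [0.5449, 0.0069, 0.0405]
tcp_rot: [0.675, 0.738, -0.003, -0.004]
force: [-21.5, -0.9, 23.8]
width: 0.001
finger_force: 15.4
```

```bash
python3 -m handwheel '[[-1,0,-0.01,0,0],[-1,0,0,0,0]]'; python3 -c "
from h import *
st(); save('side','d5.png'); save('scene','s5.png'); save('wrist','w5.png')
d=cv2.imread('pics/d5.png');s=cv2.imread('pics/s5.png');w=cv2.imread('pics/w5.png')
c=lambda im:cv2.resize(im,(400,300),interpolation=cv2.INTER_CUBIC)
cv2.imwrite('pics/z5.png',np.vstack([np.hstack([c(s[210:264,250:322]),c(d[195:249,245:317])]),np.hstack([c(w),c(w[100:400,200:560])])]))"
```

```text
time_s: 24.45
eef_pos: [0.5449, 0.0069, 0.0406]
tcp_rot: [0.675, 0.738, -0.002, -0.002]
force: [-14.9, 0.2, 17.7]
width: 0.002
finger_force: 10.7
24.45 [0.5449 0.0069 0.0406] yaw 5.1 F [-14.9   0.2  17.7] w 0.002 ff 10.7
```

View pics/z5.png

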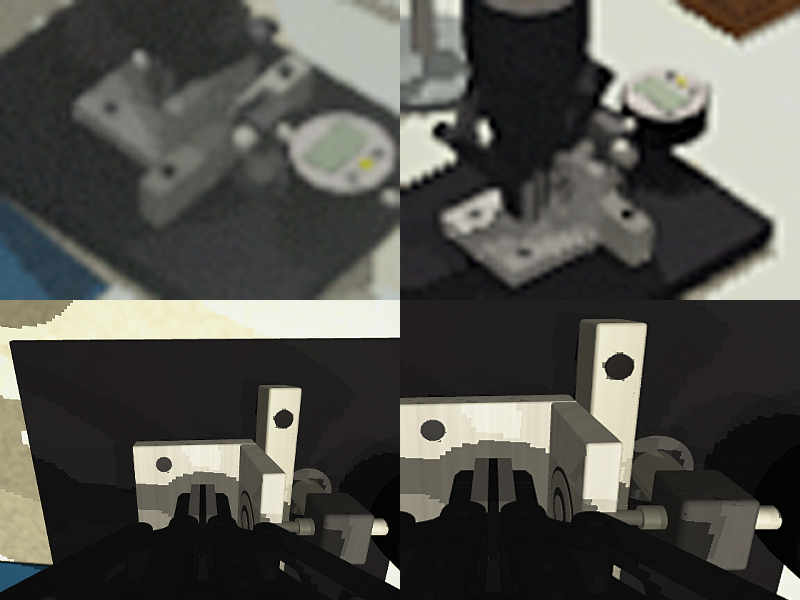

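The bracket looks upright and against the fence, fingers at the inside of the upright. I'll check the corners against the fence numerically.

```bash
python3 - <<'E'
from h import *
O=np.array([.5805,.0095,.026]);ps=np.radians(5.2)
M=R.from_euler('z',ps)
for n,p in [('fence far front',(0,.065,.028)),('fence far back',(.016,.065,.028)),('back top far',(0,.035,.058)),('front top far',(-.01,.035,.058)),('foot top far outer',(-.07,.035,.012)),('foot top far inner',(-.01,.035,.012))]:
    q=proj('wrist',O+M.apply(p)); print(n,q,'tile',((q-[200,100])*[1/.9,1]+[400,300]).round(0))
for n,px,z in [('back top far',(620,443),.084),('front top far',(588,443),.084),('foot outer far',(400,402),.038),('fence far front',(594,324),.054),('fence far back',(646,322),.054)]:
    p=ray('wrist',((px[0]-400)*.9+200,px[1]-200),z); print(n,M.inv().apply(p-O).round(4))
im=cv2.imread('pics/w5.png');cv2.imwrite('pics/z6.png',cv2.resize(im[110:290,170:410],(800,600),interpolation=cv2.INTER_CUBIC))
E
```

```text
fence far front [388.3 127.1] tile [609. 327.]
fence far back [435.3 127.1] tile [661. 327.]
back top far [407.9 241.5] tile [631. 442.]
front top far [372.9 241.4] tile [592. 441.]
foot top far outer [199.5 199.9] tile [399. 400.]
foot top far inner [347.3 200. ] tile [564. 400.]
back top far [-0.0028  0.0345  0.058 ]
front top far [-0.011   0.0345  0.058 ]
foot outer far [-0.0698  0.0341  0.012 ]
fence far front [-0.0047  0.066   0.028 ]
fence far back [0.0111 0.0667 0.028 ]
```

View pics/z6.png

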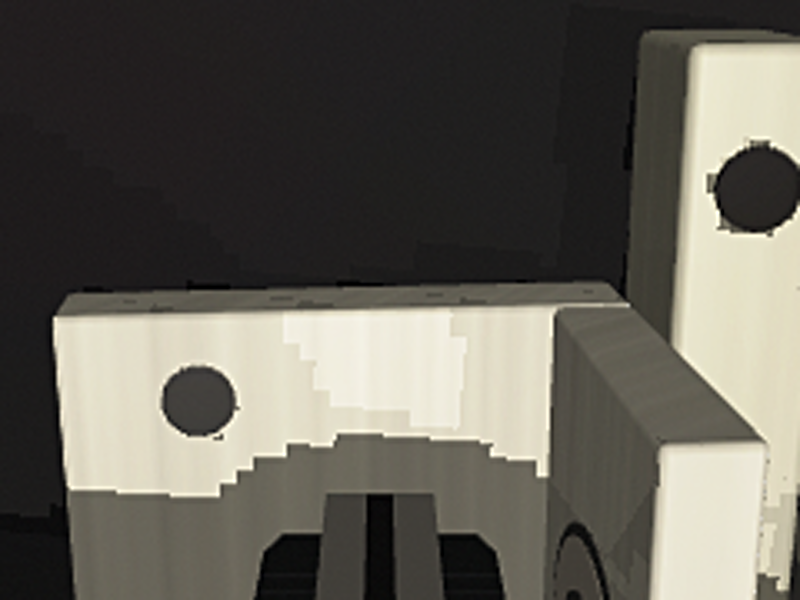

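```bash
python3 - <<'E'
from h import *
from scipy.optimize import least_squares
i=camera_info('wrist');K=[i['fx'],i['fy'],i['cx'],i['cy']];Rc=R.from_quat(i['orientation']).inv()
P=np.array([(-.035,.035,.012),(.025,.035,.012),(.025,.035,.058),(.035,.035,.058),(-.035,.035,0),(.035,.035,0)])
obs=np.array([(55,316),(553,311),(660,443),(766,440),(72,295),(607,284)])*.3+[170,110]
def pr(W,cor):
    q=R.from_rotvec(cor).apply(Rc.apply(W-i['eye'])); return np.c_[K[0]*q[:,0]/q[:,2]+K[2],K[1]*q[:,1]/q[:,2]+K[3]]
def f(v,full=False):
    W=R.from_euler('zy',[v[3],v[4]]).apply(P)+v[:3]; return (pr(W,[0,0,0])-obs).ravel()
s=least_squares(f,[.54,.006,.026,.09,0]);print('fit free tilt',s.x.round(4),'rms',np.sqrt(np.mean(s.fun**2)))
for tilt in(0,.04,.08,-.04):
    s=least_squares(lambda v:f([*v,tilt]),[.54,.006,.026,.09]);print(tilt,s.x.round(4),np.sqrt(np.mean(s.fun**2)))
E
```

```text
fit free tilt [0.5404 0.0045 0.0256 0.0945 0.0795] rms 0.8780156186258247
0 [0.5425 0.0064 0.0314 0.123 ] 3.024790290461113
0.04 [0.5414 0.0054 0.0284 0.1088] 1.6471955117648887
0.08 [0.5404 0.0045 0.0256 0.0943] 0.8782172220191703
-0.04 [0.5436 0.0074 0.0346 0.1368] 4.581825116649066
```

The fit shows the bracket tipped about 0.08 rad forward: the thicker upper part of the finger bears on the top of the upright. I'll back the finger off so the foot drops flat, then press with the tip on the foot only, where the contact is low, as in the first arrival.

```bash
python3 -m handwheel '[[-1,0,-0.02,0,0],[-1,0,-0.02,0,0],[-1,0,-0.02,0,0],[-1,0,0,0,0]]'; python3 -m handwheel '[[-1,0,-0.01,0.006,0],[-1,0,0,0.005,0],[-1,0,0,0.003,0],[-1,0,0,0,0]]'
```

```text
time_s: 25.0
eef_pos: [0.5358, 0.006, 0.0403]
tcp_rot: [0.675, 0.738, -0.0, -0.0]
force: [-0.2, 0.3, -0.6]
width: -0.002
finger_force: 0.0
time_s: 25.4
eef_pos: [0.5341, 0.0059, 0.0381]
tcp_rot: [0.675, 0.738, 0.0, -0.0]
force: [-4.1, 0.8, 9.4]
width: 0.003
finger_force: 4.7
```

```bash
python3 -m handwheel '[[-1,0,0.008,0.001,0],[-1,0,0.008,0.001,0],[-1,0,0.005,0,0]]'; python3 -m handwheel '[[-1,0,0.008,0.001,0],[-1,0,0.008,0.001,0],[-1,0,0,0,0]]'
```

```text
time_s: 25.7
eef_pos: [0.5361, 0.006, 0.038]
tcp_rot: [0.675, 0.738, -0.001, -0.002]
force: [-13.7, -1.5, 26.6]
width: -0.002
finger_force: 12.6
time_s: 26.0
eef_pos: [0.5364, 0.006, 0.038]
tcp_rot: [0.675, 0.738, -0.002, -0.004]
force: [-22.0, -1.1, 37.9]
width: -0.003
finger_force: 16.0
```

```bash
python3 -m handwheel '[[-1,0,0,-0.003,0],[-1,0,0.003,0,0],[-1,0,0,0,0]]'; python3 -c "
from h import *
st(); save('wrist','w7.png')
im=cv2.imread('pics/w7.png');cv2.imwrite('pics/z7.png',cv2.resize(im[110:290,170:410],(800,600),interpolation=cv2.INTER_CUBIC))"
```

```text
time_s: 26.3
eef_pos: [0.5371, 0.0061, 0.0381]
tcp_rot: [0.675, 0.738, -0.002, -0.003]
force: [-21.1, -2.0, 30.0]
width: -0.002
finger_force: 7.6
26.3 [0.5371 0.0061 0.0381] yaw 5.07 F [-21.1  -2.   30. ] w -0.002 ff 7.6
```

View pics/z7.png

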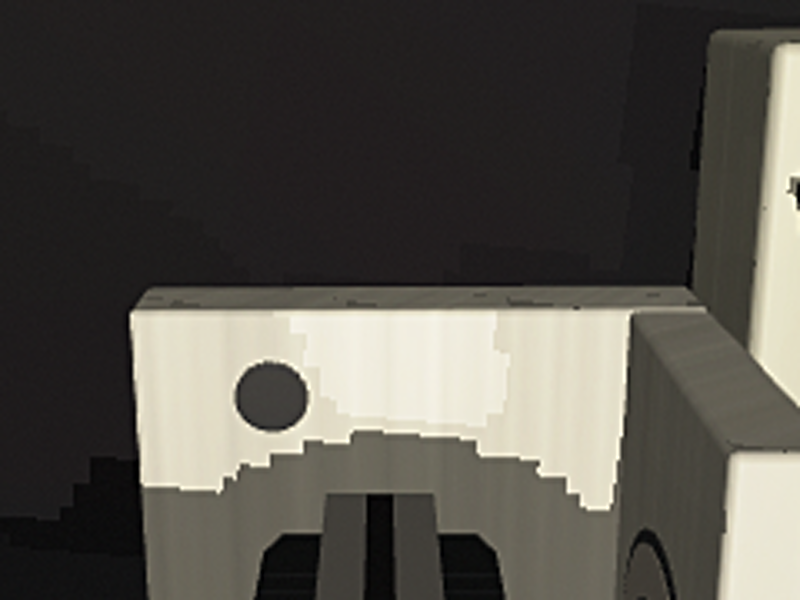

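Foot edge now level, and the bracket's lower back corner (690,287) lies on the fence's bottom front line (about 692,287). Fitting for tilt.

```bash
python3 - <<'E'
from h import *
from scipy.optimize import least_squares
i=camera_info('wrist');Rc=R.from_quat(i['orientation']).inv()
P=np.array([(-.035,.035,.012),(.025,.035,.012),(.025,.035,.058),(-.035,.035,0),(.035,.035,0)])
obs=np.array([(131,311),(630,312),(733,452),(150,288),(690,287)])*.3+[170,110]
def f(v):
    q=Rc.apply(R.from_euler('zy',[v[3],v[4]]).apply(P)+v[:3]-i['eye']); return (np.c_[i['fx']*q[:,0]/q[:,2]+i['cx'],i['fy']*q[:,1]/q[:,2]+i['cy']]-obs).ravel()
s=least_squares(f,[.54,.006,.026,.09,0]);print('free',s.x.round(4),np.sqrt(np.mean(s.fun**2)))
s=least_squares(lambda v:f([*v,0]),[.54,.006,.026,.09]);print('flat',s.x.round(4),np.sqrt(np.mean(s.fun**2)))
p=s.x; u=np.array([np.cos(p[3]),np.sin(p[3])])
print('back face mid',p[:2]+.035*u)
g=lambda a,z:ray('wrist',(a[0]*.3+170,a[1]*.3+110),z)[:2]
for n,a,z in [('fence top far',(773,45),.054),('fence top',(752,350),.054),('fence bot far',(710,33),.026),('fence bot',(693,275),.026),('brk bot back',(690,287),.026)]:
    d=g(a,z)-(p[:2]+.035*u); print(n,'ahead of back face mm',round(1e3*(d@u),1),'along',round(1e3*(d@[-u[1],u[0]]),1))
E
```

```text
free [0.5424 0.005  0.0253 0.0937 0.0021] 0.37514616787090277
flat [0.5424 0.005  0.0255 0.0943] 0.3842686094690154
back face mid [0.57729099 0.00830582]
fence top far ahead of back face mm -0.5 along 67.0
fence top ahead of back face mm -0.0 along 35.1
fence bot far ahead of back face mm 0.2 along 66.8
fence bot ahead of back face mm 0.2 along 36.5
brk bot back ahead of back face mm -0.1 along 34.9
```

```bash
python3 -m handwheel '[[-1,0,0.006,-0.002,0],[-1,0,0,0,0],[-1,0,0,0,0],[-1,0,0,0,0]]';  python3 -m handwheel '[[-1,0,0,0,0],[-1,0,0,0,0],[-1,0,0,0,0],[-1,0,0,0,0],[-1,0,0,0,0],[-1,0,0,0,0]]'
```

```text
time_s: 26.75
eef_pos: [0.5372, 0.0061, 0.0381]
tcp_rot: [0.675, 0.738, -0.003, -0.004]
force: [-23.2, -1.5, 28.4]
width: -0.002
finger_force: 5.9
time_s: 27.35
eef_pos: [0.5372, 0.0061, 0.0381]
tcp_rot: [0.675, 0.738, -0.003, -0.004]
force: [-22.9, -0.8, 26.9]
width: 0.002
finger_force: 5.9
```

```bash
python3 -c "
from bench import hand_in
print(hand_in())"
```

```text
the job is handed in; nothing more can be done
None
```

Handed in at about 27 s, with no verdict returned: the magnifier is swung clear (about 1.4 rad), and the bracket is square on the fence and bed to within about 0.5 mm. The fingers still hold it at about 23 N towards the fence and 27 N down, above the 10 N asked; allowing for bed friction I estimate about 10 N on the fence and 29 N on the bed. It took two pushes, not one: going into the inside corner tipped the bracket about 0.08 rad, so I re-pressed it on the foot.

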